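# Feel along the dotted row of a sprung test baffle

### The arm

A 6-joint arm with a two-finger parallel gripper is mounted at the origin on the work surface. World frame = base frame: x ahead of the robot, y to its left, z up, the work surface at z = 0. Lengths are in mm, angles in rad, forces in N, time in s.
With the tool pointing down it reaches from about 325 to 900 mm from the base axis. Payload 6.1 kg.
Tool frame: the origin (TCP) lies midway between the tips of the shut fingers; the grasp point (between the pads) lies 19 mm behind it; y points along the fingers, z is the direction in which the jaws open and shut, and the axes are right-handed (so a half turn about y gives the same grasp; the last joint's range is limited). The gripper opens to 85 mm and grips with 20 to 120 N. Pads are 22 mm wide; open, the fingers measure 114 mm over their backs; the gripper's body (76 mm by 85 mm) begins 54 mm behind the grasp point. The pads swing forward as they close: fully open they stand 13 mm farther back than shut.
Start: joints at [1.017, 0.22, 1.526, -0, 1.395, -0.126], TCP at [259.291, 568.668, 231.3] pointing down, gripper open.
Joint ranges: [-2.98, 2.98], [-0.91, 2.08], [0.09, 2.57], [-1.24, 4.39], [0.2, 2.65], [-2.68, 2.68]. Speed limits (rad/s): [2.57, 2.57, 3.01, 3.14, 3.14, 3.14].

### API

Orientations are given as a rotation vector (axis times angle).
In Python, from workcell import * gives the robot as it stands.
- The arm moves only by the tool jog_arm, never from a script. Its argument "targets" is a list of rows, each a list of 3 entries, a list of its own where there are three numbers: the shift along the tool's x, y, z each as a share of 250 mm, from -1 to 1, then the turn, a rotation vector about the tool's x, y, z each as a share of 60 degrees, from -1 to 1, then the finger opening in mm, from 0 to 85.4. In form: [[[x, y, z], [ax, ay, az], jaw], ...]. A call has 1 to 5 rows; each row is the pose to reach, as a shift and turn from the pose commanded when the call began, along the tool's axes at that moment; what a row does not reach only later rows make up. A row lasts 1/12 s, in which the tool goes at most 41.7 mm and 7.16 degrees, less where a joint would pass 70% of its speed; a pose out of reach is approached as far as the arm can. A call with a number of a shift or a turn outside -1 to 1 is refused whole. A call with a gripper value outside its range is refused whole. The fingers move at their own pace and stop on an object; the grip force is fixed at half the most. Time passes only in rows, so rows that repeat a pose let the fingers close. It gives the time, the measured TCP pose, the force and the opening at its end, in the units of the state.
- observe(): the state, without advancing time (a new reading comes with each control period).
- camera(name): name is "side" or "top" or "wrist"; returns (picture, depth): 480x640x3 uint8, red, green, blue; 480x640 float32, mm along the optical axis (not along the pixel's ray), 0 where there is no reading.
- calibration(name): a dict with "fov_y" (degrees; the focal length in pixels is half the picture's height over the tangent of half this angle, whatever the lens; pixels are square), "cx", "cy" (the principal point, pixels), "dist_coeffs" ([k1, k2, p1, p2, k3] as OpenCV has them; the pictures are not rectified), "R" (3x3) and "t" (3): a world point X has camera coordinates R X + t. Camera axes: x right, y down, z forward; pixel columns grow to the right and rows downward; lengths in mm; the calibration is good to about 2 mm. A picture is of the moment at which its call begins: read the wrist's pose just before it. calibration takes no time and is no camera call; for the wrist camera it gives the pose at the moment of the call.
- hand_in(): hands the job in, once; it reports no verdict.
The state is a dict: "time": time; "joint_positions": joint angles; "dq": joint speeds; "effort": joint torques, N m; "eef_pos": TCP position; "orientation": TCP orientation; "ft_force": force on the tool from outside, world axes, zero at the start; "torque": the same for the moment, N m; "opening": opening from 0.0 (shut) to 1.0 (fully open).
Only numpy, scipy, OpenCV 4.12 (cv2) and the standard library are available. Lean on these libraries where they do the work, as an engineer would, in place of code of your own. Each camera call takes 0.05 s, during which the arm holds its last target.

### The job

Check by touch that the sprung test baffle rides freely: put the fingertips on the dot at its square ear and run them along the curved row of dots to the big last dot in one unbroken stroke, pressing so lightly that the baffle gives a few millimetres on its springs, never lifting off between the dots and never pushing it down onto its stop. Finish holding there: the program ends with the fingertips still resting on the big dot and the baffle still slightly pressed. Leave the loose driver parts on the bench alone.

Things in the scene. Friction and masses are not known exactly. Their poses are not given: they have to be found in the camera images.
- mount: threaded steel mount carrying the baffle; its vertical axis is the baffle's axis (z up; x points from the axis to the ear). Fixed during the run; its position, height and yaw differ from run to run. The flat top of the unpressed baffle is 60 mm above this origin. Below it: the grey stand, 130 mm square and 70 mm high, with a locked cast-iron crank sticking out 138 mm to one side, all lower than the baffle
- baffle (a joint): how far the round test baffle is pressed down on its springs, m: 0 = free, fully up; 0.012 = on its stop. The baffle stays level and gives straight down: about 1 N to start it, then 0.4 N per mm; it springs back by itself. It is a flat aluminium ring 190 mm outside, 110 mm hole, 12 mm thick, its land 40 mm wide and smooth, with one square ear 30 mm wide that stands 27 mm out of its rim
- mark0 (a point): first dot of the row, the one at the square ear: black round dot lying flush in the top of the baffle, 10 mm across, on the 75 mm radius circle midway across the land (point on the top surface, z up; it moves down with the baffle). The row is seven dots 30 mm apart (0.4 rad), running anticlockwise seen from above. A dot is taken as reached when the point between the two finger pads is over it to about a dot's width, so keep the fingers upright and closed
- mark1 (a point): second dot of the row: black round dot lying flush in the top of the baffle, 10 mm across, on the 75 mm radius circle midway across the land (point on the top surface, z up; it moves down with the baffle)
- mark2 (a point): third dot of the row: black round dot lying flush in the top of the baffle, 10 mm across, on the 75 mm radius circle midway across the land (point on the top surface, z up; it moves down with the baffle)
- mark3 (a point): fourth dot of the row: black round dot lying flush in the top of the baffle, 10 mm across, on the 75 mm radius circle midway across the land (point on the top surface, z up; it moves down with the baffle)
- mark4 (a point): fifth dot of the row: black round dot lying flush in the top of the baffle, 10 mm across, on the 75 mm radius circle midway across the land (point on the top surface, z up; it moves down with the baffle)
- mark5 (a point): sixth dot of the row: black round dot lying flush in the top of the baffle, 10 mm across, on the 75 mm radius circle midway across the land (point on the top surface, z up; it moves down with the baffle)
- mark6 (a point): last dot, the big one at the end of the row: black round dot lying flush in the top of the baffle, 18 mm across, on the 75 mm radius circle midway across the land (point on the top surface, z up; it moves down with the baffle)
- frame: bystander: loose black steel cone-driver frame, 140 mm across, 54 mm high, origin under its centre
- dust_cap: bystander: loose squat chrome dust cap, 54 mm across, 18 mm high, origin under its centre
- magnet: bystander: loose grey ferrite ring, 90 mm across, 44 mm hole, 16 mm high, origin under its centre
- former: bystander: loose brass voice-coil former (tube), 38 mm across, 36 mm high, origin under its centre

How it is judged:
By the outcome, as a careful person would: the job done as asked, in the order asked, and still so for the second after the job is handed in, while the arm keeps its last pose, push and grip.
It also fails if it takes over 42 s, if anything falls off the work surface, if the arm or the gripper's body presses on something with over 40 N, if the wrist force passes 120 N, or if a joint passes its speed limit or range.

## Working session

There is one attempt and no reset: what is moved stays moved. The work goes in short steps, Python scripts to look and compute and a tool call to move; the robot and the scene stay as the last step left them, time stands still between calls to the robot, and variables do not carry over. Pictures are saved under pics/ and viewed, and the job is handed in when it is done.

Besides the shell and the picture viewer there is one more tool, called by a JSON object that holds its "fn" and its "kwargs". jog_arm: Moves the arm, as the interface text tells. Shift numbers are shares of 250 mm and turn numbers shares of 60 degrees, none past 1 either way. Its arguments: {"type":"object","properties":{"targets":{"type":"array"}},"required":["targets"]}

```bash
mkdir -p pics; ls; python3 - <<'E'
from workcell import *
import cv2,numpy as np
print(observe())
for n in ("top","side"):
    c=calibration(n); print(n,c)
    p,d=camera(n); cv2.imwrite(f"pics/{n}0.png",p[:,:,::-1]); np.savez(f"{n}0.npz",p=p,d=d)
E
```

```text
pics
{'time': 0.0, 'joint_positions': array([ 1.01689019e+00,  2.21239610e-01,  1.52764577e+00,  9.66189064e-06,
        1.39466815e+00, -1.26104006e-01]), 'dq': array([-0.00119561, -0.00061266, -0.00085581, -0.00046626, -0.00096469,
        0.00062168]), 'effort': array([-5.21655438e-04, -4.96916342e+01, -3.89392126e+01, -3.15334701e-04,
        1.14121891e-02,  2.62493080e-05]), 'eef_pos': array([258.97376121, 568.14956023, 230.17253465]), 'orientation': array([-1.54648041,  0.33614141, -0.33509332]), 'ft_force': array([-0.09985714,  0.28211978,  0.20319678]), 'torque': array([-0.01226371,  0.00924738,  0.05615622]), 'opening': 1.0011576154039277}
top {'fov_y': 46.171106657731556, 'cx': 313.72861478015716, 'cy': 248.3184549659136, 'dist_coeffs': array([-0.17311367,  0.        ,  0.        ,  0.        ,  0.        ]), 'R': array([[-1.83871042e-02, -9.99830818e-01,  5.00172134e-04],
       [-9.82734706e-01,  1.79805835e-02, -1.84144498e-01],
       [ 1.84104351e-01, -3.87742059e-03, -9.82899056e-01]]), 't': array([  11.32984009,  565.74894407, 1203.3730039 ])}
side {'fov_y': 47.29057712181805, 'cx': 328.07003488352393, 'cy': 236.12580037517586, 'dist_coeffs': array([-0.00192751,  0.        ,  0.        ,  0.        ,  0.        ]), 'R': array([[-0.9240172 , -0.38227814,  0.00745912],
       [-0.21999227,  0.5155923 , -0.82811109],
       [ 0.31272291, -0.76682984, -0.56051439]]), 't': array([ 512.90124094,  218.73709914, 1264.63251841])}
```

View pics/top0.png

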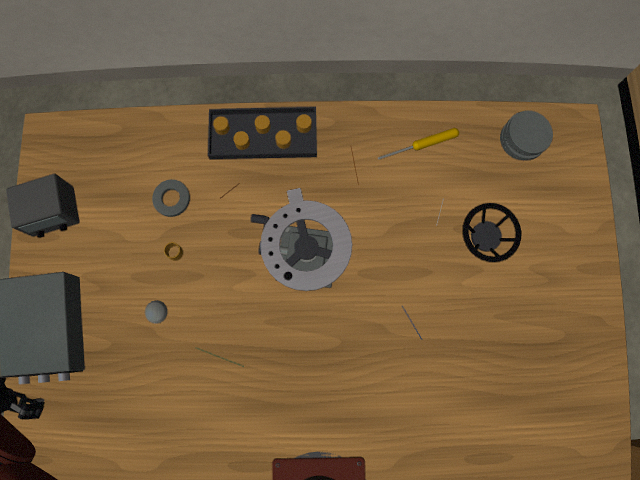

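View pics/side0.png

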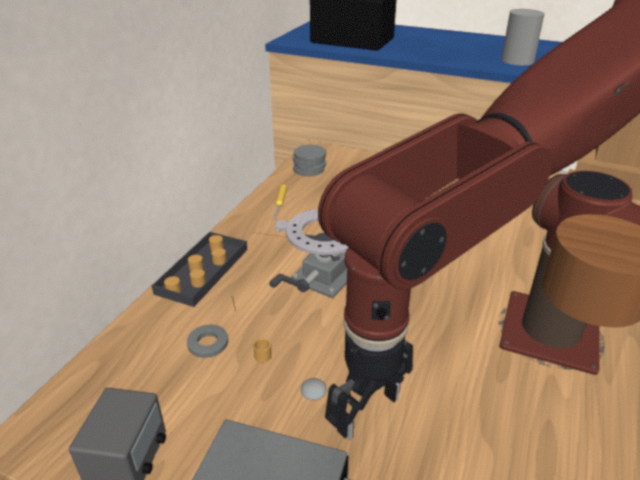

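The top view shows the baffle ring centred near (305,245), its ear near (295,195), and dots running from (298,210) round the left to the big dot at (288,276). The side view shows the ring at about (320,235), partly hidden by the arm.

```bash
cat > h.py <<'E'
import numpy as np,cv2
def K(c):
    f=240/np.tan(np.radians(c['fov_y']/2)); return np.array([[f,0,c['cx']],[0,f,c['cy']],[0,0,1]])
def rays(c,px):
    u=cv2.undistortPoints(np.array(px,float).reshape(-1,1,2),K(c),c['dist_coeffs']).reshape(-1,2)
    r=np.c_[u,np.ones(len(u))]
    return -c['R'].T@c['t'], r@c['R']   # origin, dirs (world) with unit depth
def onplane(c,px,z):
    o,r=rays(c,px); return o+r*((z-o[2])/r[:,2])[:,None]
def bydepth(c,px,d):
    o,r=rays(c,px); return o+r*np.asarray(d)[:,None]
E
python3 - <<'E'
from workcell import *
from h import *
c=calibration("top"); a=np.load("top0.npz"); p,d=a['p'],a['d']
cv2.imwrite("pics/topz.png",cv2.resize(p[180:300,245:365,::-1],None,fx=5,fy=5,interpolation=cv2.INTER_CUBIC))
yy,xx=np.mgrid[180:300,245:365]
P=bydepth(c,np.c_[xx.ravel(),yy.ravel()],d[180:300,245:365].ravel())
z=P[:,2]; h,e=np.histogram(z,bins=np.arange(-20,260,4)); print([(e[i],h[i]) for i in range(len(h)) if h[i]>60])
k=np.argmax(np.where(e[:-1]>100,h,0)); zt=np.median(z[abs(z-e[k]-2)<6]); print("ztop",zt)
g=cv2.cvtColor(p,cv2.COLOR_RGB2GRAY)
m=((g<75)).astype(np.uint8); m[:180]=0;m[300:]=0;m[:,:245]=0;m[:,365:]=0
n,l,s,ce=cv2.connectedComponentsWithStats(m)
for i in range(1,n):
    if 8<s[i,4]<150:
        w=onplane(c,[ce[i]],zt)[0]; print(ce[i].round(1),s[i,4],w.round(1),d[int(ce[i][1]),int(ce[i][0])])
E
```

```text
[(np.int64(-8), np.int64(646)), (np.int64(-4), np.int64(3739)), (np.int64(0), np.int64(2909)), (np.int64(4), np.int64(331)), (np.int64(8), np.int64(114)), (np.int64(12), np.int64(219)), (np.int64(16), np.int64(67)), (np.int64(44), np.int64(93)), (np.int64(48), np.int64(87)), (np.int64(56), np.int64(80)), (np.int64(60), np.int64(315)), (np.int64(64), np.int64(204)), (np.int64(116), np.int64(299)), (np.int64(120), np.int64(438)), (np.int64(124), np.int64(76)), (np.int64(140), np.int64(70)), (np.int64(144), np.int64(1229)), (np.int64(148), np.int64(2749)), (np.int64(152), np.int64(498))]
ztop 149.298908975313
[298.  209.5] 16 [630.6  32.6 149.3] 1174.7184
[259.2 218.8] 149 [612.3 113.6 149.3] 1273.1344
[284.9 215.5] 15 [618.4  60.1 149.3] 1169.9475
[290.5 224.7] 10 [598.4  48.6 149.3] 1173.5759
[275.  225.5] 16 [597.3  80.7 149.3] 1164.3008
[282.8 233. ] 9 [581.1  64.7 149.3] 1167.377
[269.9 238.8] 19 [569.3  91.3 149.3] 1158.3976
[259.4 250.2] 16 [545.7 113.2 149.3] 1260.2703
[284.2 246.4] 13 [552.9  62.  149.3] 1295.8456
[270.5 253. ] 16 [539.6  90.3 149.3] 1156.7521
[276.6 266. ] 17 [512.3  77.8 149.3] 1150.5511
[287.6 275.4] 54 [492.6  55.6 149.3] 1145.8363
[328.8 285.7] 15 [469.8 -27.9 149.3] 1280.1035
```

View pics/topz.png

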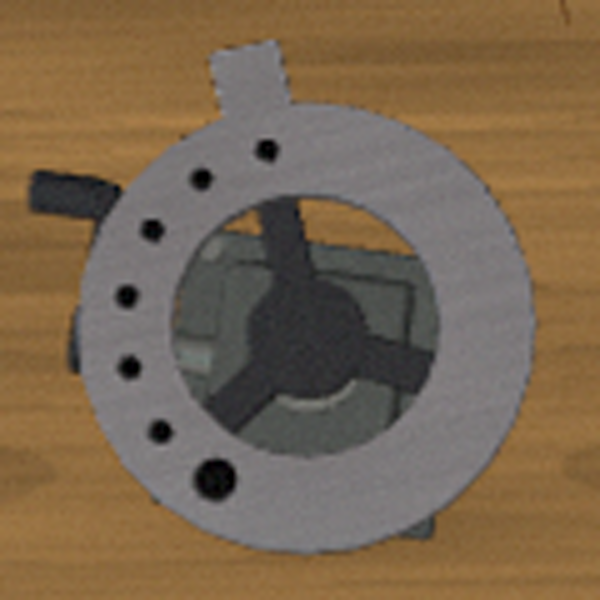

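The zoomed view shows all seven dots clearly. The first is at zoom (266,150), the big last one at (215,480), and the ear at (250,80). Next I'll fit the row.

```bash
cat >> h.py <<'E'
from scipy.optimize import least_squares
from scipy.spatial.transform import Rotation as Ro
def model(q): 
    a=q[2]+0.4*np.arange(7); return np.c_[q[0]+75*np.cos(a),q[1]+75*np.sin(a)]
def fit(D): return least_squares(lambda q:(model(q)-D).ravel(),[D.mean(0)[0],D.mean(0)[1]-50,0.3])
R0=Ro.from_rotvec([-1.54648041,0.33614141,-0.33509332])
def shares(dw): return R0.inv().apply(dw)/250
E
python3 - <<'E'
from workcell import *
from h import *
c=calibration("top")
px=[[298,209.5],[284.9,215.5],[275,225.5],[269.9,238.8],[270.5,253],[276.6,266],[287.6,275.4]]
for z in (147,149.3,151):
    D=onplane(c,px,z)[:,:2]; r=fit(D); print(z,r.x,np.sqrt(r.cost*2/7)); 
    R=np.linalg.norm(D-r.x[:2],axis=1);print(R.round(1))
r=fit(onplane(c,px,149.3)[:,:2]);print(model(r.x).round(1))
print(R0.as_matrix().round(4))
# side view of wood z & baffle
a=np.load("top0.npz");px2=[[240,280],[380,250],[330,320],[300,170]]
print(bydepth(c,px2,[np.median(a['d'][y-3:y+4,x-3:x+4]) for x,y in px2]).round(1))
m=model(r.x)[0]; print(shares(np.array([m[0],m[1],230])-[259.3,568.7,231.3]))
E
```

```text
147 [5.57434365e+02 1.75224970e+01 2.05138048e-01] 0.25239735983952755
[75.3 74.8 75.2 75.1 75.  75.3 75. ]
149.3 [5.56967180e+02 1.73931303e+01 2.05138050e-01] 0.20801904765016627
[75.2 74.7 75.1 75.1 75.  75.2 74.9]
151 [5.56621869e+02 1.72975115e+01 2.05138050e-01] 0.20713859185635386
[75.2 74.6 75.1 75.  74.9 75.2 74.8]
[[630.4  32.7]
 [618.6  60.1]
 [597.2  80.7]
 [569.3  91.4]
 [539.6  90.3]
 [512.5  77.8]
 [492.5  55.7]]
[[ 9.099e-01 -1.000e-03  4.149e-01]
 [-4.149e-01 -1.700e-03  9.099e-01]
 [-3.000e-04 -1.000e+00 -1.900e-03]]
[[ 5.045e+02  1.724e+02 -7.000e-01]
 [ 5.691e+02 -1.537e+02 -9.000e-01]
 [ 4.090e+02 -3.330e+01 -5.000e-01]
 [ 7.671e+02  3.010e+01  4.000e-01]]
[ 2.24014396  0.00722189 -1.33504549]
```

{"fn": "jog_arm", "kwargs": {"targets": [[[0.15, 0, -0.09], [0, -0.1, 0], 0], [[0.3, 0, -0.18], [0, -0.2, 0], 0], [[0.45, 0, -0.27], [0, -0.3, 0], 0], [[0.58, 0, -0.345], [0, -0.4085, 0], 0], [[0.7, 0, -0.42], [0, -0.4085, 0], 0]]}}

```text
time: 0.52
eef_pos: [375.6, 398.6, 230.8]
orientation: [-1.571, -0.005, 0.005]
ft_force: [0.6, 0.9, -0.3]
opening: 0.304
```

{"fn": "jog_arm", "kwargs": {"targets": [[[0.09, 0, -0.13], [0, 0, 0], 0], [[0.18, 0, -0.26], [0, 0, 0], 0], [[0.27, 0, -0.39], [0, 0, 0], 0], [[0.36, 0, -0.52], [0, 0, 0], 0], [[0.45, 0, -0.65], [0, 0, 0], 0]]}}

```text
time: 0.93
eef_pos: [487.9, 236.2, 231.0]
orientation: [-1.571, 0.0, 0.0]
ft_force: [-0.0, 0.2, -1.1]
opening: 0.001
```

{"fn": "jog_arm", "kwargs": {"targets": [[[0.1, 0, -0.15], [0, 0, 0], 0], [[0.2, 0, -0.3], [0, 0, 0], 0], [[0.3, 0.02, -0.45], [0, 0, 0], 0], [[0.38, 0.04, -0.52], [0, 0, 0], 0], [[0.38, 0.04, -0.52], [0, 0, 0], 0]]}}

```text
time: 1.35
eef_pos: [585.0, 102.4, 219.4]
orientation: [-1.573, 0.005, -0.004]
ft_force: [-0.2, -0.1, -1.0]
opening: 0.002
```

```bash
python3 - <<'E'
from workcell import *
from h import *
c=calibration("wrist");
p,d=camera("wrist"); cv2.imwrite("pics/w1.png",p[:,:,::-1]); np.savez("w1.npz",p=p,d=d,R=c['R'],t=c['t'])
for i in range(3): camera("top")
p,d=camera("top"); cv2.imwrite("pics/t1.png",cv2.resize(p[160:310,230:380,::-1],None,fx=4,fy=4))
print(observe())
E
```

```text
{'time': 1.6, 'joint_positions': array([ 5.19756656e-02,  1.49458046e-01,  1.62671281e+00,  3.73165323e-04,
        1.36601614e+00, -1.52000618e+00]), 'dq': array([ 0.01221969, -0.01160849,  0.00026695, -0.00239311, -0.00109711,
       -0.0012363 ]), 'effort': array([-7.82765374e-01, -4.53870785e+01, -3.86138535e+01, -4.52474342e-02,
       -1.28762465e-02,  3.83767227e-03]), 'eef_pos': array([581.71154913, 109.09054941, 221.21817434]), 'orientation': array([-1.57046176e+00, -3.90484684e-04,  1.35227616e-03]), 'ft_force': array([-0.58613642, -0.69563964, -0.02906475]), 'torque': array([0.03149199, 0.0028074 , 0.00621239]), 'opening': -0.0009034340678118444}
```

View pics/w1.png

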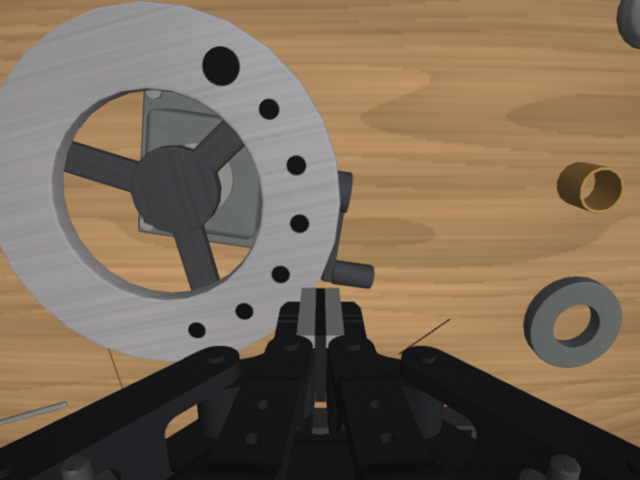

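View pics/t1.png

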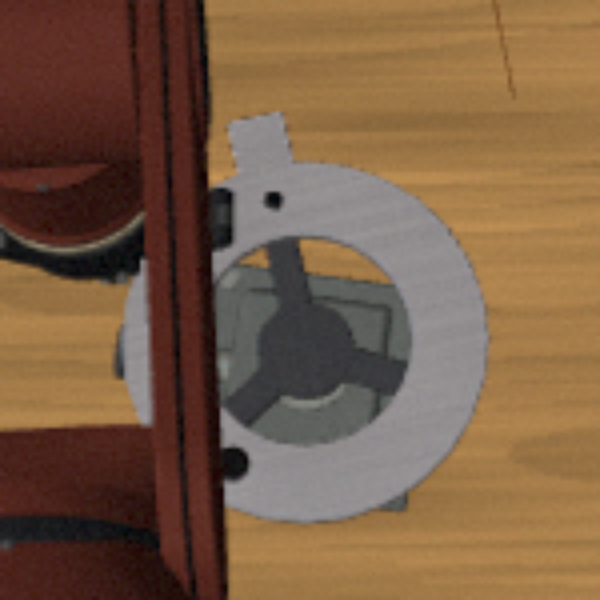

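The wrist view shows all seven dots: first at (197,330), then (244,311), (280,274), (299,223), (296,165), (269,109), and the big one at (221,66). The shut fingertips are at (321,290). In the top view the arm hides the middle dots, so I'll take a settled wrist view for a second estimate.

```bash
python3 - <<'E'
from workcell import *
from h import *
c=calibration("wrist"); s=observe()
p,d=camera("wrist")
print(s['eef_pos'],s['orientation'],s['ft_force'])
g=cv2.cvtColor(p,cv2.COLOR_RGB2GRAY)
m=(g<60).astype(np.uint8); n,l,st,ce=cv2.connectedComponentsWithStats(m)
px=[]
for i in range(1,n):
    if 100<st[i,4]<2000 and ce[i][1]<345 and 180<ce[i][0]<310 : px.append(ce[i]); print(ce[i].round(1),st[i,4])
px=np.array(sorted(px,key=lambda q:-q[1]))
w=bydepth(c,px,[np.median(d[int(y)-4:int(y)+5,int(x)-4:int(x)+5]) for x,y in px]);print(w.round(1))
ring=[[30,60],[100,30],[30,250],[100,320],[320,200]]
print(bydepth(c,ring,[np.median(d[y-4:y+5,x-4:x+5]) for x,y in ring]).round(1), bydepth(c,[[450,120]],[np.median(d[116:125,446:455])]).round(1))
if len(px)==7:
  for z in (147,149,151):
    D=onplane(c,px,z)[:,:2]; r=fit(D); print(z,r.x,np.sqrt(r.cost*2/7),np.linalg.norm(D-r.x[:2],axis=1).round(1))
  print(D)
# where do the tips appear
T=K(c)@(c['R']@s['eef_pos']+c['t']); print(T[:2]/T[2])
E
```

```text
[581.71154913 109.09054941 221.21817434] [-1.57046176e+00 -3.90484684e-04  1.35227616e-03] [-0.58613642 -0.69563964 -0.02906475]
[208.3  73.2] 1086
[255.8 115.8] 300
[183.4 147.2] 150
[210.  184.2] 300
[282.6 171.3] 275
[285.9 228.6] 246
[198.2 254.1] 220
[267.4 278.5] 221
[231.7 314.7] 210
[184.8 333.1] 192
[[630.6  33.8 149.5]
 [618.8  61.2 149.7]
 [597.2  81.8 149.9]
 [594.7  35.3 116.5]
 [569.5  92.3 149.8]
 [558.8  33.7  70.3]
 [539.7  91.3 149.9]
 [533.5  16.2  68.1]
 [512.7  78.8 149.8]
 [492.7  56.7 149.8]]
[[484.3 -31.6 149.5]
 [471.9   5.5 149.3]
 [581.7 -48.4 149.3]
 [623.2 -14.5 149.4]
 [554.5 110.  149.4]] [[ 5.159e+02  2.186e+02 -5.000e-01]]
[317.70207513 311.63883752]
```

Both cameras agree to about 1 mm, with the top at z ≈ 149.5–150. Next move: hover above dot 0.

{"fn": "jog_arm", "kwargs": {"targets": [[[0.05, 0.03, -0.08], [0, 0, 0], 0], [[0.1, 0.07, -0.16], [0, 0, 0], 0], [[0.15, 0.12, -0.24], [0, 0, 0], 0], [[0.192, 0.17, -0.3], [0, 0, 0], 0], [[0.192, 0.22, -0.3], [0, 0, 0], 0]]}}

```text
time: 2.07
eef_pos: [631.8, 31.5, 166.5]
orientation: [-1.572, -0.001, -0.002]
ft_force: [-0.1, -1.0, -0.1]
opening: 0.005
```

{"fn": "jog_arm", "kwargs": {"targets": [[[0, 0, 0], [0, 0, 0], 0], [[0, 0, 0], [0, 0, 0], 0], [[0, 0, 0], [0, 0, 0], 0], [[0, 0, 0], [0, 0, 0], 0]]}}

```text
time: 2.4
eef_pos: [630.7, 34.2, 167.7]
orientation: [-1.571, -0.003, -0.0]
ft_force: [0.7, 0.8, -0.8]
opening: 0.002
```

```bash
python3 - <<'E'
from workcell import *
from h import *
F=[]
for i in range(3):
    p,d=camera("top"); s=observe(); print(s['eef_pos'].round(2),s['ft_force'].round(2),s['orientation'].round(4))
p,d=camera("wrist"); cv2.imwrite("pics/w2.png",p[:,:,::-1])
E
```

```text
[630.77  34.06 167.69] [0.24 0.87 0.62] [-1.5708e+00 -2.6000e-03 -4.0000e-04]
[630.8   33.85 167.6 ] [-0.08  0.62 -0.25] [-1.5709e+00 -2.4000e-03 -6.0000e-04]
[630.76  33.67 167.4 ] [-0.05  0.07  0.46] [-1.5708e+00 -2.0000e-03 -6.0000e-04]
```

View pics/w2.png

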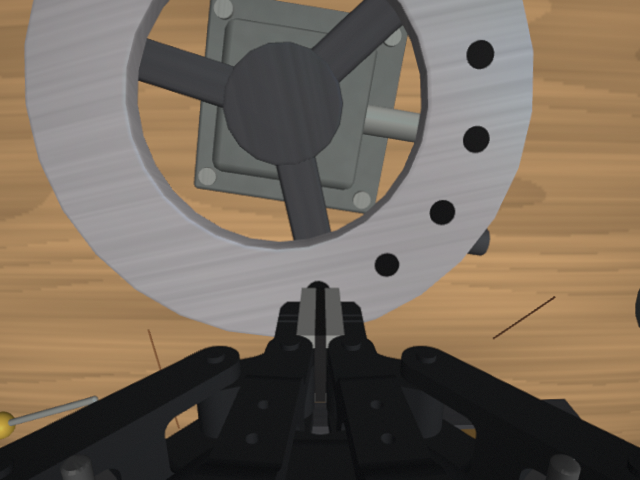

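Fingers are shut and sit over dot 0, which shows at the tip near (318,287). The remaining dots are at (387,265), (442,212), (476,139) and (480,54). Time to descend.

{"fn": "jog_arm", "kwargs": {"targets": [[[0, 0.015, 0], [0, 0, 0], 0], [[0, 0.03, 0], [0, 0, 0], 0], [[0, 0.045, 0], [0, 0, 0], 0], [[0, 0.06, 0], [0, 0, 0], 0], [[0, 0.06, 0], [0, 0, 0], 0]]}}

```text
time: 3.02
eef_pos: [629.8, 33.0, 149.9]
orientation: [-1.571, 0.002, 0.001]
ft_force: [-0.8, 0.9, 1.3]
opening: 0.003
```

```bash
cat > chk.py <<'E'
from workcell import *
from h import *
import sys
def chk(n=3,name=None):
    C=np.array([556.9,17.9]); F=[];E=[];Z=[]
    for i in range(n):
        c=calibration("wrist"); s=observe(); F.append(s['ft_force']);E.append(s['eef_pos'])
        p,d=camera("wrist")
        yy,xx=np.mgrid[0:480:4,0:640:4]; dd=d[::4,::4].ravel()
        P=bydepth(c,np.c_[xx.ravel(),yy.ravel()],dd); q=P[:,:2]-C; r=np.hypot(*q.T); far=np.hypot(*(P[:,:2]-s['eef_pos'][:2]).T)
        k=(dd>0)&(r>60)&(r<90)&(abs(P[:,2]-147)<14)&(far>35); Z.append(np.median(P[k,2])); 
    print("t",round(s['time'],2),"eef",np.mean(E,0).round(2),"last",E[-1].round(2),"F",np.mean(F,0).round(2),"ringz",np.round(Z,2),k.sum())
    if name: cv2.imwrite(f"pics/{name}.png",p[:,:,::-1])
chk(int(sys.argv[1]),sys.argv[2] if len(sys.argv)>2 else None)
E
python3 chk.py 5
```

```text
t 3.22 eef [630.17  32.97 150.71] last [630.49  32.98 151.31] F [-0.13  0.02  0.5 ] ringz [149.34 149.42 149.44 149.42 149.43] 3596
```

{"fn": "jog_arm", "kwargs": {"targets": [[[0, 0.006, 0], [0, 0, 0], 0], [[0, 0.012, 0], [0, 0, 0], 0], [[0, 0.016, 0], [0, 0, 0], 0], [[0, 0.02, 0], [0, 0, 0], 0], [[0, 0.02, 0], [0, 0, 0], 0]]}}

```text
time: 3.68
eef_pos: [630.8, 33.0, 146.5]
orientation: [-1.571, -0.001, -0.001]
ft_force: [1.1, 0.2, 1.7]
opening: 0.001
```

```bash
python3 chk.py 5 w3
```

```text
t 3.88 eef [630.79  33.   146.62] last [630.78  32.98 146.63] F [1.23 0.18 1.95] ringz [145.96 146.02 146.1  146.09 146.11] 3638
```

View pics/w3.png

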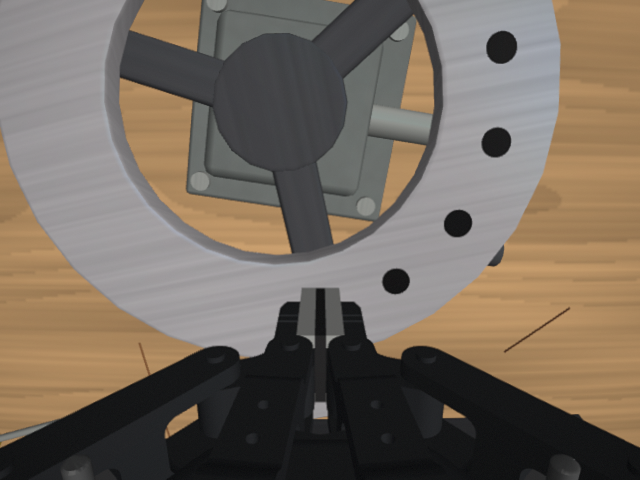

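Contact is made: the baffle is pressed 3.3 mm, force is about 2 N, and the fingers are over dot 0. Next I'll compute the arc's numbers.

```bash
python3 - <<'E'
import numpy as np
C=np.array([556.9,17.9]); a0=0.2051; cur=np.array([630.5,33.0])
for k in range(8):
    rows=[]
    for j in range(1,6):
        a=a0+0.3*k+0.06*j
        sh=((C+75*np.array([np.cos(a),np.sin(a)])-cur)/250).round(3); rows.append([sh[0],sh[1]])
    print(k,[[float(x) for x in r] for r in rows]); cur=cur+250*sh
E
```

```text
0 [[-0.005, 0.018], [-0.01, 0.035], [-0.016, 0.052], [-0.024, 0.069], [-0.032, 0.085]]
1 [[-0.009, 0.015], [-0.019, 0.03], [-0.03, 0.044], [-0.042, 0.058], [-0.054, 0.071]]
2 [[-0.014, 0.012], [-0.028, 0.023], [-0.043, 0.034], [-0.058, 0.043], [-0.074, 0.052]]
3 [[-0.016, 0.007], [-0.033, 0.014], [-0.05, 0.019], [-0.067, 0.024], [-0.085, 0.027]]
4 [[-0.018, 0.003], [-0.036, 0.004], [-0.054, 0.005], [-0.072, 0.004], [-0.09, 0.002]]
5 [[-0.017, -0.003], [-0.035, -0.007], [-0.052, -0.012], [-0.069, -0.018], [-0.086, -0.025]]
6 [[-0.016, -0.008], [-0.031, -0.017], [-0.046, -0.027], [-0.061, -0.038], [-0.074, -0.05]]
7 [[-0.013, -0.012], [-0.026, -0.025], [-0.037, -0.039], [-0.048, -0.054], [-0.057, -0.069]]
```

{"fn": "jog_arm", "kwargs": {"targets": [[[-0.005, 0.001, 0.018], [0, 0, 0], 0], [[-0.01, 0.002, 0.035], [0, 0, 0], 0], [[-0.016, 0.003, 0.052], [0, 0, 0], 0], [[-0.024, 0.004, 0.069], [0, 0, 0], 0], [[-0.032, 0.004, 0.085], [0, 0, 0], 0]]}}

```text
time: 4.35
eef_pos: [622.2, 54.8, 145.3]
orientation: [-1.571, -0.0, 0.0]
ft_force: [-0.2, -2.2, 2.7]
opening: -0.001
```

```bash
python3 chk.py 3
```

```text
t 4.45 eef [621.99  55.3  145.28] last [621.87  55.53 145.26] F [-0.47 -0.15  2.88] ringz [144.73 144.72 144.69] 3047
```

{"fn": "jog_arm", "kwargs": {"targets": [[[-0.009, 0, 0.015], [0, 0, 0], 0], [[-0.019, 0, 0.03], [0, 0, 0], 0], [[-0.03, 0, 0.044], [0, 0, 0], 0], [[-0.042, 0, 0.058], [0, 0, 0], 0], [[-0.054, 0, 0.071], [0, 0, 0], 0]]}}

```text
time: 4.92
eef_pos: [608.8, 72.3, 145.4]
orientation: [-1.571, -0.0, -0.0]
ft_force: [0.9, -2.2, 2.7]
opening: 0.001
```

```bash
python3 chk.py 2
```

```text
t 4.97 eef [608.48  72.64 145.33] last [608.21  72.96 145.3 ] F [ 0.53 -0.87  2.68] ringz [144.8  144.75] 2470
```

{"fn": "jog_arm", "kwargs": {"targets": [[[-0.014, 0, 0.012], [0, 0, 0], 0], [[-0.028, 0, 0.023], [0, 0, 0], 0], [[-0.043, 0, 0.034], [0, 0, 0], 0], [[-0.058, 0, 0.043], [0, 0, 0], 0], [[-0.074, 0, 0.052], [0, 0, 0], 0]]}}

```text
time: 5.43
eef_pos: [590.2, 85.3, 145.4]
orientation: [-1.571, -0.0, -0.0]
ft_force: [2.8, -1.3, 3.3]
opening: 0.001
```

{"fn": "jog_arm", "kwargs": {"targets": [[[-0.016, 0, 0.007], [0, 0, 0], 0], [[-0.033, 0, 0.014], [0, 0, 0], 0], [[-0.05, 0, 0.019], [0, 0, 0], 0], [[-0.067, 0, 0.024], [0, 0, 0], 0], [[-0.085, 0, 0.027], [0, 0, 0], 0]]}}

```text
time: 5.85
eef_pos: [568.9, 92.0, 145.4]
orientation: [-1.571, -0.0, -0.0]
ft_force: [2.3, 0.4, 3.8]
opening: -0.004
```

```bash
python3 chk.py 2
```

```text
t 5.9 eef [568.45  92.07 145.29] last [568.04  92.14 145.21] F [1.02 0.22 3.3 ] ringz [144.82 144.63] 2499
```

{"fn": "jog_arm", "kwargs": {"targets": [[[-0.018, 0, 0.003], [0, 0, 0], 0], [[-0.036, 0, 0.004], [0, 0, 0], 0], [[-0.054, 0, 0.005], [0, 0, 0], 0], [[-0.072, 0, 0.004], [0, 0, 0], 0], [[-0.09, 0, 0.002], [0, 0, 0], 0]]}}

```text
time: 6.37
eef_pos: [546.3, 92.3, 145.4]
orientation: [-1.571, -0.0, -0.0]
ft_force: [1.2, 0.3, 2.4]
opening: 0.004
```

{"fn": "jog_arm", "kwargs": {"targets": [[[-0.017, 0, -0.003], [0, 0, 0], 0], [[-0.035, 0, -0.007], [0, 0, 0], 0], [[-0.052, 0, -0.012], [0, 0, 0], 0], [[-0.069, 0, -0.018], [0, 0, 0], 0], [[-0.086, 0, -0.025], [0, 0, 0], 0]]}}

```text
time: 6.78
eef_pos: [524.8, 86.0, 145.3]
orientation: [-1.571, -0.0, -0.0]
ft_force: [1.5, 1.4, 2.5]
opening: -0.001
```

```bash
python3 chk.py 2
```

```text
t 6.83 eef [524.41  85.82 145.24] last [524.05  85.68 145.15] F [0.75 0.75 2.71] ringz [144.68 144.57] 1629
```

{"fn": "jog_arm", "kwargs": {"targets": [[[-0.016, 0, -0.008], [0, 0, 0], 0], [[-0.031, 0, -0.017], [0, 0, 0], 0], [[-0.046, 0, -0.027], [0, 0, 0], 0], [[-0.061, 0, -0.038], [0, 0, 0], 0], [[-0.074, 0, -0.05], [0, 0, 0], 0]]}}

```text
time: 7.3
eef_pos: [506.3, 73.4, 145.3]
orientation: [-1.571, 0.0, 0.0]
ft_force: [1.4, 1.5, 3.1]
opening: -0.001
```

{"fn": "jog_arm", "kwargs": {"targets": [[[-0.013, 0, -0.012], [0, 0, 0], 0], [[-0.026, 0, -0.025], [0, 0, 0], 0], [[-0.037, 0, -0.039], [0, 0, 0], 0], [[-0.048, 0, -0.054], [0, 0, 0], 0], [[-0.057, 0, -0.069], [0, 0, 0], 0]]}}

```text
time: 7.72
eef_pos: [492.0, 55.9, 145.2]
orientation: [-1.571, 0.0, 0.0]
ft_force: [0.9, 1.3, 3.7]
opening: 0.004
```

{"fn": "jog_arm", "kwargs": {"targets": [[[0, 0, 0], [0, 0, 0], 0], [[0, 0, 0], [0, 0, 0], 0], [[0, 0, 0], [0, 0, 0], 0]]}}

```text
time: 7.97
eef_pos: [492.0, 55.7, 145.0]
orientation: [-1.572, 0.001, 0.001]
ft_force: [-0.9, -1.2, 2.8]
opening: -0.001
```

```bash
python3 chk.py 4 w4; python3 - <<'E'
from workcell import *
import cv2
p,d=camera("top"); cv2.imwrite("pics/t4.png",cv2.resize(p[160:310,230:380,::-1],None,fx=4,fy=4))
E
```

```text
t 8.12 eef [492.11  55.94 145.06] last [492.23  56.11 145.1 ] F [-0.94 -1.76  3.05] ringz [144.36 144.4  144.37 144.42] 1234
```

View pics/w4.png

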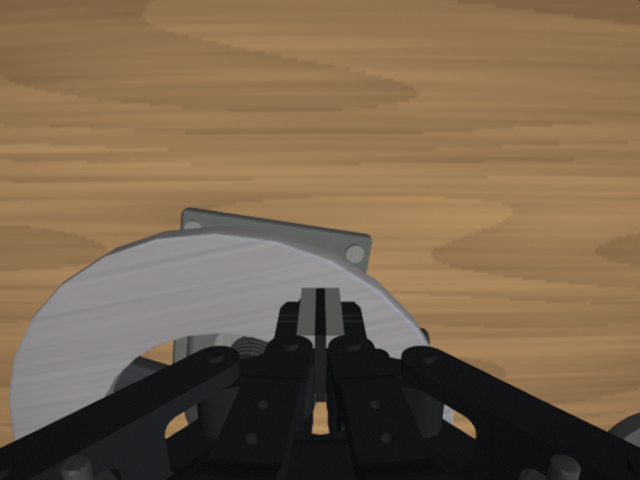

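View pics/t4.png

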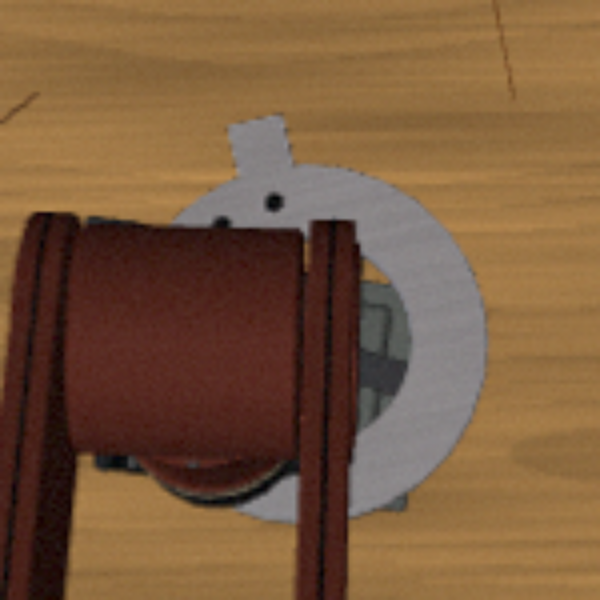

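The wrist view shows the shut fingers standing on the land, with the tip at (320,290–335) and the big dot covered. In the top view the arm hides the dot, and the baffle hasn't turned or shifted. Measured TCP is within about 1 mm of the big dot, so I'm handing in.

```bash
python3 -c "
from workcell import *
print(hand_in())"
```

```text
the job is handed in; nothing more can be done
None
```

The stroke is done and handed in at about 8.2 s. The shut, upright fingertips landed on the ear dot and followed the arc to the big dot in one run. They are still resting there.

- **Location:** The top and wrist cameras agreed on the dot positions to about 1 mm. The unpressed top was at about z 149.4 mm.
- **Pressing:** Landing on the ear dot pressed the baffle 3.3 mm at about 2 N. From the second dot on, checks at seven points showed 4.6–5.1 mm, well short of the 12 mm stop. Upward force stayed at about 2.4–3.8 N throughout the stroke.
- **Pauses:** I took camera pictures at a few points along the arc. The fingers stayed pressed during each one, and the force never dropped off.
- **Final check:** The TCP is at (492.2, 56.1), within about 1 mm of the big dot, with the baffle pressed about 5 mm at about 3 N. The fingers and arm hide the big dot in the last pictures, so this rests on measured positions rather than a direct view. The loose parts were not touched.

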